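# Dock a gear carrier behind its gravity catch

### The arm

A 6-joint arm with a two-finger parallel gripper is mounted at the origin on the work surface. World frame = base frame: x ahead of the robot, y to its left, z up, the work surface at z = 0. Lengths are in mm, angles in rad, forces in N, time in s.
With the tool pointing down it reaches from about 400 to 925 mm from the base axis. Payload 12.5 kg.
Tool frame: the origin (TCP) lies midway between the tips of the shut fingers; the grasp point (between the pads) lies 19 mm behind it; z points along the fingers, y is the line along which they close (so a half turn about z gives the same grasp; the last joint's range is limited). The gripper opens to 95 mm and grips with 3 to 60 N. Pads are 20 mm wide; open, the fingers measure 119 mm over their backs; the gripper's body (75 mm by 180 mm) begins 59 mm behind the grasp point.
Start: joints at [-1.357, 0.491, 1.559, -0, 1.092, -0.106], TCP at [196.509, -593.322, 214.661] pointing down, gripper open.
Joint ranges: [-3.1, 3.1], [-0.84, 2.19], [0.05, 2.79], [-1.13, 4.28], [0.06, 2.93], [-2.69, 2.69]. Speed limits (rad/s): [2.22, 2.22, 2.79, 3.14, 3.14, 3.14].

### API

Orientations are given as [roll, pitch, yaw] about the fixed x, y, z axes, in that order (R = Rz(yaw) Ry(pitch) Rx(roll)).
In Python, from cell import readout, eyes, env gives the robot as it stands.
- The arm moves only by the tool move_arm, never from a script. Its argument "plan" is a list of rows, each a list of 3 entries, a list of its own where there are three numbers: the turn, a rotation vector about the tool's x, y, z in degrees, then the shift along the tool's x, y, z in m, then the gripper command: -1 is shut, 1 is fully open, values between are in proportion. In form: [[[ax, ay, az], [x, y, z], jaw], ...]. A call has 1 to 5 rows; each row is the pose to reach, as a shift and turn from the pose commanded when the call began, along the tool's axes at that moment; what a row does not reach only later rows make up. A row lasts 1/8 s, in which the tool goes at most 62.5 mm and 10.7 degrees, less where a joint would pass 70% of its speed; a pose out of reach is approached as far as the arm can. A call with a gripper value outside its range is refused whole. The fingers move at their own pace and stop on an object; the grip force is fixed at half the most. Time passes only in rows, so rows that repeat a pose let the fingers close. It gives the time, the measured TCP pose, the force, the opening and the grip force at its end, in the units of the state.
- readout.state(): the state, without advancing time (a new reading comes with each control period).
- eyes.read_camera(name): name is "scene" or "top"; returns a dict with "img" (480x640x3 uint8, red, green, blue), "K" (3x3 intrinsics, pixels), "extrinsics" (4x4, takes a point from camera to world coordinates). Camera axes: x right, y up, looking along -z (the intrinsics and any distortion apply to the point x, -y, -z); pixel columns grow to the right and rows downward; lengths in mm; the calibration is good to about 2 mm. A picture is of the moment at which its call begins. There is no depth.
- env.job_done(): hands the job in; it is judged then, once.
Trained networks look in a picture, given as the dict that the camera call returned (one of the last four; its "shot" number tells which), for a name from the list of things; names that differ only in an ending like _2 or _b are one class to them, and where a whole thing is asked for, a point or a joint stands for the part that bears it (a point fixed in the world has none). Each returns a list of dicts, best first, with "score" (0 to 1); they miss things now and then, are a little off and sometimes report something else, mostly with a low value. They report only what shows in the picture. A call takes as long as a camera call. They do not tell look-alikes from the thing itself.
- eyes.cut_out(picture, name): "mask" (480x640 bool, what is visible of it) and "uv" ([column, row] in pixels, amid what is visible of it).
The state is a dict: "t": time; "joints": joint angles; "qvel": joint speeds; "tau": joint torques, N m; "eef_pos": TCP position; "tcp_rot": TCP orientation; "ft_force": force on the tool from outside, world axes, zero at the start; "moment": the same for the moment, N m; "opening": opening from 0.0 (shut) to 1.0 (fully open); "grip_force": force on a finger pad.
Only numpy, scipy, OpenCV 4.12 (cv2) and the standard library are available. Lean on these libraries where they do the work, as an engineer would, in place of code of your own. Each camera call takes 0.05 s, during which the arm holds its last target. There are 200 camera calls.

### The job

Set the blue carrier with its brass gear on the open end of the aluminium dock and slide it in along the bed, so that the carrier's own edge lifts the hinged red catch, until it is fully home against the back stop and the catch has dropped behind it. Then draw the carrier back so that it bears firmly on the catch, to prove it holds, and let go, leaving it resting there. Do not touch the catch with the gripper, and do not disturb the stack of grey gears.

Things in the scene. Friction and masses are not known exactly. Their poses are not given: they have to be found in the camera images.
- carrier_grip (a point): Centre of the upright square steel shank by which the carrier is picked up: 26 x 26 mm, 54 mm tall (27 mm above and below this point), faces along this point's x and y. It stands at the middle of the carrier; the carrier's underside is 76 mm below, the top of its 52 mm brass gear 31 mm below, with a 38 mm collar 4 mm high on that.
- carrier_base (a point): Middle of the underside of the carrier, a loose blue plastic plate 100 mm (its x) by 112 mm (its y) by 25 mm thick, with the gear and shank fixed on top; z up; the same after a half turn. 0.5 to 0.85 kg in all. Starts flat on the bench in either of two places, the grey gear stack in the other.
- dock: Fixed aluminium dock, open at one end. Origin: middle of its underside, z up; +x is the way the carrier slides in, the carrier's x along the dock's x (either way round). Bed 360 x 150 mm, polished and slippery (friction about 0.2), top 10 mm above the bench. Between dark side rails (119 mm apart inside, tops 44 mm above the bench, from x = -37 mm on) it leads to the back stop, whose face is at x = 164 mm.
- dock_start (a point): Point on the top and centreline of the bed where the middle of the carrier's underside goes when set down on the open end: dock x = -112 mm; axes as the dock's. Yellow flared guides, tops 38 mm above the bench, stand 51 mm ahead of it (x = -67 to -34 mm, 146 mm apart at the mouth), outside the carrier's width, and lead into the rails.
- dock_home (a point): Point on the bed's top where the middle of the carrier's underside is when it touches the back stop: 226 mm past dock_start along dock +x; axes as the dock's. Drawn back from here, it meets the lowered catch after about 11 mm. Lips over the rails (dock x 78 to 178 mm, 97 mm between them, undersides 39 mm above the bench) prevent putting it in from above.
- catch (a joint): Red gravity catch, a hinged arm 88 x 10 x 8 mm at dock y = 36 to 46 mm, sloping down in the slide direction. Radians: 0 = down, blocking; grows as the free end rises, to 0.9. It weighs 120 g and falls by itself; a carrier beneath lifts it to about 0.24; it drops in the last few mm before the back stop, when the carrier's rear edge has passed its free end.
- catch_pivot (a point): The catch's pivot pin, at dock x = -30 mm, y = 41 mm, 50 mm above the bench. The pin is carried by a post 60 mm tall at the dock's +y edge.
- catch_tip (a point): Lower corner of the catch's free end, at dock x = 50 mm and 14 mm above the bench when down.
- gearstack_mid (a point): Bystander: loose stack of three grey steel gears, 84 mm in diameter at the bottom, 56 mm tall; the point is at its centre, 28 mm up.
There are look-alikes about, which are no part of the job. What is shaped like the part that bears carrier_grip but brown or purple is not meant.

How it is judged (in metres and radians):
On the way, in this order (a step that is already met when the one before it is completed fails the run):
1. the carrier, flat on the bed between the rails, lifts the catch (value of joint catch above 0.15 rad and x of carrier_grip in the frame of dock between -0.02 and 0.11 m and y of carrier_grip in the frame of dock between -0.006 and 0.006 m and z of carrier_grip in the frame of dock between 0.082 and 0.091 m), for 0.1 s.
2. the carrier is home, within 6 mm of the back stop, and the catch has dropped behind it (x of carrier_grip in the frame of dock above 0.108 m and value of joint catch below 0.06 rad and y of carrier_grip in the frame of dock between -0.006 and 0.006 m and z of carrier_grip in the frame of dock between 0.082 and 0.091 m), for 0.1 s.
3. the carrier is drawn back and bears on the lowered catch with more than 1 N (x of carrier_grip in the frame of dock below 0.108 m and contact force between carrier and catch above 1 N and value of joint catch below 0.08 rad and y of carrier_grip in the frame of dock between -0.006 and 0.006 m and z of carrier_grip in the frame of dock between 0.082 and 0.091 m), for 0.1 s.
At the end, for the whole second after the job is handed in: The carrier lies flat on the bed between the rails, at rest and let go, between the back stop and the lowered catch (catch below 0.06 rad), drawn back to within about 6 mm of the catch (5 to 16 mm short of the back stop) (x of carrier_grip in the frame of dock between 0.098 and 0.109 m and value of joint catch below 0.06 rad and linear speed of carrier below 0.01 m/s and y of carrier_grip in the frame of dock between -0.006 and 0.006 m and z of carrier_grip in the frame of dock between 0.082 and 0.091 m); the robot touches nothing.
It fails at once if the robot touches the catch (contact force between any of the fingers, the arm and catch above 0.5 N).
It fails at once if the grey gear stack is moved by more than 20 mm (distance of gearstack_mid from where it was at the start of the episode above 0.02 m).
It fails at once if the carrier is tipped by more than 0.5 rad (angle between carrier_grip's own z axis and vertical above 0.5 rad).
It also fails if it takes over 48 s, if anything falls off the work surface, if the arm or the gripper's body presses on something with over 40 N, if the wrist force passes 120 N, or if a joint passes its speed limit or range.

## Working session

There is one attempt and no reset: what is moved stays moved. The work goes in short steps, Python scripts to look and compute and a tool call to move; the robot and the scene stay as the last step left them, time stands still between calls to the robot, and variables do not carry over. Pictures are saved under pics/ and viewed, at most 10 in all, crops included, and the job is handed in when it is done.

Besides the shell and the picture viewer there is one more tool, called by a JSON object that holds its "name" and its "arguments", one argument or row to a line. move_arm: Moves the arm, as the interface text tells. Its arguments: {"type":"object","properties":{"plan":{"type":"array","items":{"type":"array"}}},"required":["plan"]}

```bash
ls; mkdir -p pics
python3 - <<'E'
from cell import readout, eyes, env
import cv2, numpy as np
s=readout.state(); print(s)
for n in ("scene","top"):
    p=eyes.read_camera(n); cv2.imwrite(f"pics/{n}0.png",p["img"][:,:,::-1])
    print(n,p["K"],p["extrinsics"],[k for k in p])
    for t in ("carrier_grip","carrier_base","dock","catch","gearstack_mid"):
        print(t,[(round(r["score"],2),np.round(r["uv"]),int(r["mask"].sum())) for r in eyes.cut_out(p,t)])
E
```

```text
pics
{'t': 0.0, 'joints': array([-1.35661380e+00,  4.91541303e-01,  1.55944010e+00,  8.54965943e-06,
        1.09165016e+00, -1.05621642e-01]), 'qvel': array([-0.000227  , -0.00099047,  0.00075133,  0.00251744,  0.00022974,
        0.00090666]), 'tau': array([ 2.28442397e-03, -6.12625051e+01, -2.58178639e+01,  6.93399156e-02,
        4.82590939e-02, -9.19180047e-05]), 'eef_pos': array([ 196.45030543, -593.08498782,  214.07629621]), 'tcp_rot': array([-3.14056033e+00, -1.17068470e-04,  3.19800163e-01]), 'ft_force': array([-0.40853583,  0.63204904,  0.76524737]), 'moment': array([0.02745947, 0.04635722, 0.02753685]), 'grip_force': 0.0, 'opening': 0.9997024068301245}
scene [[481.60218613   0.         323.95636477]
 [  0.         481.60218613 238.04763439]
 [  0.           0.           1.        ]] [[ 8.61661314e-01 -4.02558628e-01  3.09008627e-01  7.74708722e+02]
 [ 5.07471957e-01  6.79336879e-01 -5.30069446e-01 -7.32935938e+02]
 [ 3.46307282e-03  6.13553548e-01  7.89645522e-01  9.70238227e+02]
 [ 0.00000000e+00  0.00000000e+00  0.00000000e+00  1.00000000e+00]] ['img', 'K', 'extrinsics',
[... 415 characters left out ...]
.91666619]
 [  0.         617.04842959 239.07931932]
 [  0.           0.           1.        ]] [[-1.72176245e-02  9.98289861e-01 -5.58650691e-02  3.71204310e+02]
 [-9.99831850e-01 -1.68377320e-02  7.26379093e-03 -1.53964544e+02]
 [ 6.31072777e-03  5.59807406e-02  9.98411905e-01  1.69060976e+03]
 [ 0.00000000e+00  0.00000000e+00  0.00000000e+00  1.00000000e+00]] ['img', 'K', 'extrinsics', 'shot']
carrier_grip [(0.85, array([387., 306.]), 665), (0.75, array([344., 176.]), 1517), (0.68, array([459., 302.]), 1596)]
carrier_base [(0.6, array([346., 178.]), 1509), (0.57, array([392., 304.]), 706), (0.27, array([216., 213.]), 7370)]
dock []
catch []
gearstack_mid [(0.63, array([345., 239.]), 745)]
```

View pics/scene0.png

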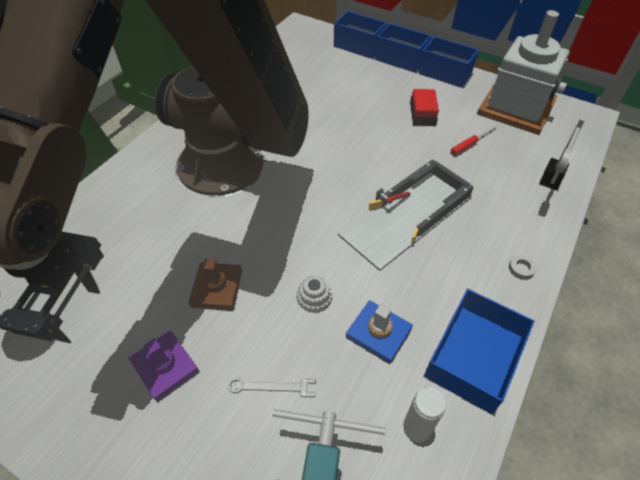

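View pics/top0.png

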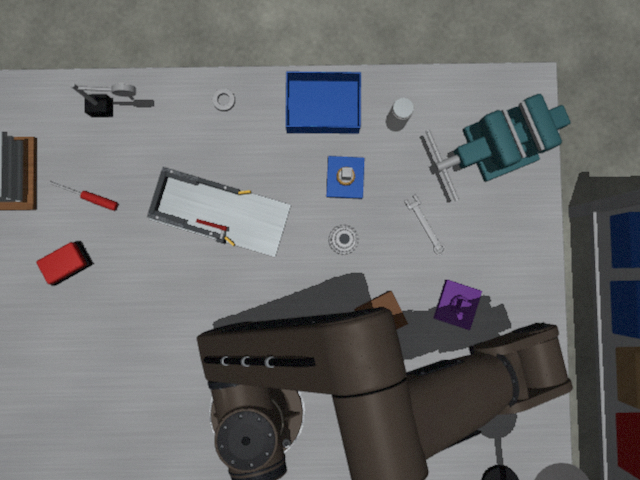

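Three carrier-shaped things show up. The brown one is at scene (215,286), the purple at scene (164,364) and the blue at scene (379,328) / top (346,177). The blue one, with a brass gear and steel shank, fits the description. The grey stack is at top (344,239). The dock's open end faces right in the top view, at (291,204)-(276,256), and the red catch is near (212,226). I'll confirm with an enlarged crop.

Run:
```python
import cv2, numpy as np
t=cv2.imread("pics/top0.png"); s=cv2.imread("pics/scene0.png")
a=cv2.resize(t[140:270,140:380],(792,429)) # x3.3
cv2.imwrite("pics/crop_top.png",a)
b=cv2.resize(s[150:370,330:480],None,fx=2.7,fy=2.7); cv2.imwrite("pics/crop_scene.png",b); print(b.shape)
```

```text
(594, 405, 3)
```

View pics/crop_top.png

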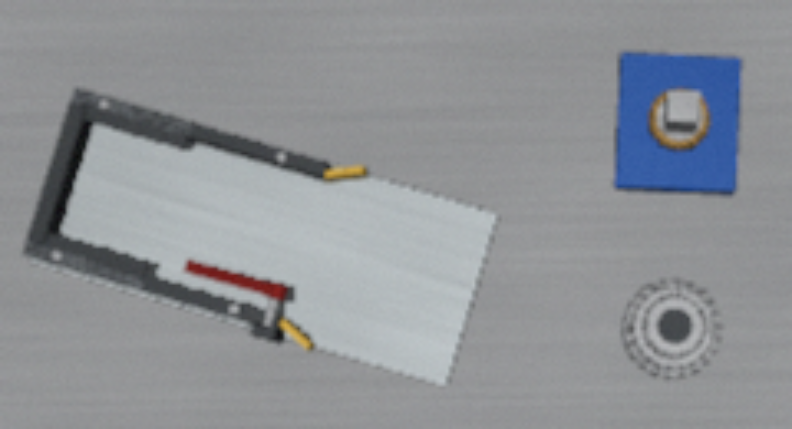

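View pics/crop_scene.png

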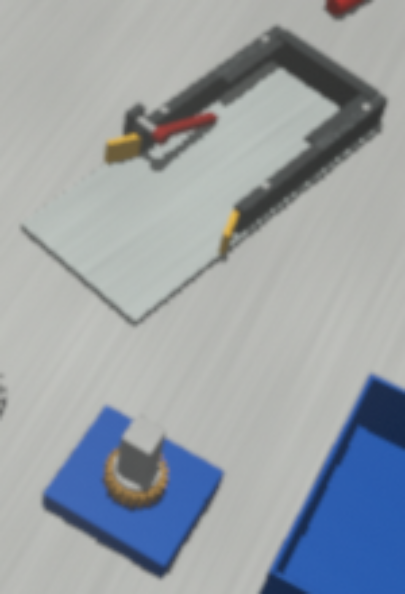

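The crops confirm the carrier: blue plate, brass gear and square steel shank at top (346,177). The dock's open corners are at top (290.6,205.2)/(275.2,256.4) and scene (338,234)/(381,270). The catch is down at the +y side. Next I'll fit poses.

```bash
cat > h.py <<'E'
import cv2, numpy as np
from scipy.optimize import least_squares, minimize
from cell import readout, eyes, env
def proj(p,W):
    E=np.linalg.inv(p["extrinsics"]); c=(E[:3,:3]@np.asarray(W,float).T).T+E[:3,3]
    c=c*[1,-1,-1]; u=(p["K"]@c.T).T; return u[:,:2]/u[:,2:]
def place(q,L):
    c,s=np.cos(q[2]),np.sin(q[2]); L=np.asarray(L,float)
    return np.c_[q[0]+c*L[:,0]-s*L[:,1], q[1]+s*L[:,0]+c*L[:,1], L[:,2]]
BOX=[[x,y,z] for x in(-50,50) for y in(-56,56) for z in(0,25)]
SH=[[x,y,76+z] for x in(-13,13) for y in(-13,13) for z in(-27,27)]
def blue(p,c,r=45):
    h=cv2.cvtColor(p["img"],cv2.COLOR_RGB2HSV); m=cv2.inRange(h,(105,120,50),(122,255,255))
    k=np.zeros_like(m); cv2.circle(k,tuple(int(v) for v in c),r,255,-1); m&=k
    n,l,st,_=cv2.connectedComponentsWithStats(m); i=1+st[1:,4].argmax()
    pts=cv2.findNonZero((l==i).astype(np.uint8)); return cv2.convexHull(pts)
S=8
def hullimg(pts):
    m=np.zeros((480*2,640*2),np.uint8); cv2.fillConvexPoly(m,np.int32(np.round((pts.reshape(-1,2)+.5)*2*16)),1,shift=4); return m
E
python3 - <<'E'
from h import *
ps={n:eyes.read_camera(n) for n in("top","scene")}
o={"top":((140,140),3.3),"scene":((330,150),2.7)}
D={"top":[((497,215),(-180,-75,10)),((446,384),(-180,75,10)),((193,147),(78,-48.5,44)),((157,265),(78,48.5,44)),((187,261),(50,36,22)),((326,180),(-37,-59.5,44))],
"scene":[((22,228),(-180,75,10)),((137,324),(-180,-75,10))]}
def res(q):
    r=[]
    for n,L in D.items():
        for uv,X in L: r.append(proj(ps[n],place(q,[X]))[0]-((np.array(uv)+.5)/o[n][1]-.5+o[n][0]))
    return np.array(r)
f=least_squares(lambda q:res(q).ravel(),[500,0,1.3],loss="soft_l1",x_scale=[100,100,1]); print("dock",f.x); print(res(f.x).round(1).tolist())
q=f.x; np.save("dock.npy",q); print("start",place(q,[[-112,0,10]]),"home",place(q,[[114,0,10]]))
# carrier
C={"top":(346,177),"scene":(379,331)}
H={n:hullimg(blue(ps[n],C[n]).astype(float)) for n in ps}
def cost(q,v=("top","scene")):
    c=0
    for n in v:
        m=hullimg(cv2.convexHull(np.float32(proj(ps[n],place(q,BOX)))))
        c+=1-(m&H[n]).sum()/(m|H[n]).sum()
    return c
t=ps["top"]; 
for v in (("top","scene"),("top",),("scene",)):
    b=None
    for y0 in(-.1,.0,.1):
        r=minimize(cost,[480,-210,y0],args=(v,),method="Nelder-Mead",options=dict(initial_simplex=[[480,-210,y0],[500,-210,y0],[480,-190,y0],[480,-210,y0+.1]]))
        if b is None or r.fun<b.fun:b=r
    print("carrier",v,b.x,b.fun)
print([proj(ps[n],place(b.x,[[0,0,76]])) for n in ps])
for n in ps: 
  g=eyes.cut_out(ps[n],"gearstack_mid")
  print(n,g and g[0]["uv"])
E
```

```text
dock [545.04228657  92.98053051   1.26909918]
[[1.3, -1.1], [1.2, 0.4], [-2.1, 0.6], [-1.7, -0.6], [2.1, -0.1], [-0.1, -1.3], [-0.4, -1.2], [-0.3, -0.5]]
start [[511.7624805  -13.96082963  10.        ]] home [[578.91637489 201.83155779  10.        ]]
carrier ('top', 'scene') [ 4.8e+02 -2.1e+02 -1.0e-01] 2.0
carrier ('top',) [ 4.8e+02 -2.1e+02 -1.0e-01] 1.0
carrier ('scene',) [ 4.8e+02 -2.1e+02 -1.0e-01] 1.0
[array([[332.67729462, 231.7724396 ]]), array([[327.69455377, 271.56634351]])]
top [345.5, 237.4]
scene [313.3, 293.3]
```

```bash
cat >> h.py <<'E'
def unproj(p,uv,z):
    d=np.linalg.inv(p["K"])@[uv[0],uv[1],1]; d=p["extrinsics"][:3,:3]@(d*[1,-1,-1]); o=p["extrinsics"][:3,3]
    return o+d*(z-o[2])/d[2]
def fitcar(ps,C,v=("top","scene")):
    H={n:hullimg(blue(ps[n],C[n]).astype(float)) for n in v}
    def cost(q):
        c=0
        for n in v:
            m=hullimg(cv2.convexHull(np.float32(proj(ps[n],place(q,BOX))))); c+=1-(m&H[n]).sum()/(m|H[n]).sum()
        return c
    x0=unproj(ps[v[0]],C[v[0]],30)
    rs=[minimize(cost,[0,0,0],method="Nelder-Mead",options=dict(initial_simplex=[[x0[0]+a,x0[1]+b,y+g] for a,b,g in((0,0,0),(15,0,0),(0,15,0),(0,0,.1))])) for y in(-.6,-.2,.1,.5)]
    return min(rs,key=lambda r:r.fun)
E
python3 - <<'E'
from h import *
ps={n:eyes.read_camera(n) for n in("top","scene")}
o={"top":((140,140),3.3),"scene":((330,150),2.7)}
N=None
M=[("top",(497,215),10,-180,-75),("top",(446,384),10,-180,75),("top",(365,177),10,N,-75),("top",(312,345),10,N,75),
("top",(193,147),44,N,-48.5),("top",(157,265),44,N,48.5),("top",(187,261),22,50,N),("scene",(22,228),10,-180,75),("scene",(137,324),10,-180,-75),("top",(326,180),44,-37,-59.5)]
def res(q):
    r=[]
    for n,uv,z,x,y in M:
        w=unproj(ps[n],(np.array(uv)+.5)/o[n][1]-.5+o[n][0],z)[:2]-q[:2]
        c,s=np.cos(q[2]),np.sin(q[2]); l=(c*w[0]+s*w[1],-s*w[0]+c*w[1])
        r+=[l[0]-x if x is not N else 0,l[1]-y if y is not N else 0]
    return np.array(r)
f=least_squares(res,[545,93,1.27],loss="soft_l1",x_scale=[100,100,1],f_scale=2); q=f.x
print("dock",q); print(res(q).reshape(-1,2).round(1).tolist()); np.save("dock.npy",q)
print("start",place(q,[[-112,0,10]]),"home",place(q,[[114,0,10]]))
C={"top":(346,177),"scene":(379,331)}
for v in (("top","scene"),("top",),("scene",)):
    b=fitcar(ps,C,v); print("carrier",v,b.x.round(3),b.fun)
    if len(v)==2: np.save("car.npy",b.x)
print("stack",[unproj(ps[n],u,28) for n,u in(("top",(345.5,238)),("scene",(313.5,294)))])
E
```

```text
dock [545.43039437  94.11360521   1.26566815]
[[1.6, 3.2], [1.8, -0.6], [0.0, 4.0], [0.0, -0.0], [0.0, -2.9], [0.0, 0.4], [3.9, 0.0], [-3.3, -4.3], [-1.4, -2.2], [-2.3, 3.2]]
start [[511.78386527 -12.71294149  10.        ]] home [[579.67775436 202.84776881  10.        ]]
carrier ('top', 'scene') [ 6.36015e+02 -2.44025e+02 -1.17000e-01] 0.3808388041225741
carrier ('top',) [ 6.35809e+02 -2.45394e+02 -1.41000e-01] 0.1777943368107302
carrier ('scene',) [ 6.35465e+02 -2.43151e+02 -1.34000e-01] 0.1993301435406698
stack [array([ 465.80501122, -245.97090623,   28.        ]), array([ 467.25392159, -251.28401023,   28.        ])]
```

```bash
sed -i 's/for y in(-.6,-.2,.1,.5)/for y in(1.2,1.4,1.6)/' h.py
python3 - <<'E'
from h import *
ps={n:eyes.read_camera(n) for n in("top","scene")}
C={"top":(346,177),"scene":(379,331)}
for v in (("top","scene"),("top",),("scene",)):
    b=fitcar(ps,C,v); print("carrier",v,b.x.round(3),b.fun)
    if len(v)==2: np.save("car.npy",b.x)
q=np.load("car.npy")
for n in ps: print(n,proj(ps[n],place(q,[[0,0,103]])))
from scipy.spatial.transform import Rotation as R
s=readout.state(); Rt=R.from_euler("xyz",s["tcp_rot"]); print(Rt.as_matrix().round(3)); print(s["t"])
E
```

```text
carrier ('top', 'scene') [ 635.159 -247.63     1.504] 0.1871770635443185
carrier ('top',) [ 636.48  -247.72     1.547] 0.07550150055283522
carrier ('scene',) [ 632.847 -246.002    1.505] 0.10456657910689027
top [[346.4067649  171.14679732]]
scene [[384.09997643 309.5337139 ]]
[[ 0.949  0.314  0.   ]
 [ 0.314 -0.949 -0.   ]
 [-0.     0.    -1.   ]]
1.0
```

{"name": "move_arm", "arguments": {
  "plan": [
    [[0, 0, 7], [0.055, -0.02, 0.0], 1],
    [[0, 0, 14], [0.11, -0.04, 0.0], 1],
    [[0, 0, 22.2], [0.165, -0.06, 0.0], 1],
    [[0, 0, 22.2], [0.22, -0.08, 0.0], 1],
    [[0, 0, 22.2], [0.275, -0.1, 0.0], 1]
  ]
}}

```text
t: 1.62
eef_pos: [427.5, -410.7, 214.8]
tcp_rot: [3.141, -0.0, -0.068]
ft_force: [0.6, -0.5, -0.0]
opening: 0.997
grip_force: 0.0
```

{"name": "move_arm", "arguments": {
  "plan": [
    [[0, 0, 0], [0.045, -0.04, 0.01], 1],
    [[0, 0, 0], [0.09, -0.08, 0.02], 1],
    [[0, 0, 0], [0.135, -0.12, 0.03], 1],
    [[0, 0, 0], [0.175, -0.158, 0.04], 1],
    [[0, 0, 0], [0.197, -0.179, 0.05], 1]
  ]
}}

```text
t: 2.25
eef_pos: [636.6, -244.5, 164.1]
tcp_rot: [-3.142, -0.0, -0.066]
ft_force: [-0.3, 0.1, 1.1]
opening: 1.003
grip_force: 0.0
```

Run:
```python
from h import *
for n,(r0,r1,c0,c1) in {"scene":(220,380,300,460)}.items():
    p=eyes.read_camera(n); cv2.imwrite("pics/s1.png",cv2.resize(p["img"][r0:r1,c0:c1,::-1],None,fx=3.5,fy=3.5))
s=readout.state(); print(s["t"],s["eef_pos"],s["tcp_rot"])
q=np.load("car.npy"); print(proj(p,[s["eef_pos"]]),proj(p,place(q,[[0,0,103]])))
```

```text
2.3 [ 637.77449054 -242.58642279  162.59887834] [-3.14043553e+00  8.24973371e-04 -6.46189398e-02]
[[389.56351609 293.01969704]] [[384.09997643 309.5337139 ]]
```

View pics/s1.png

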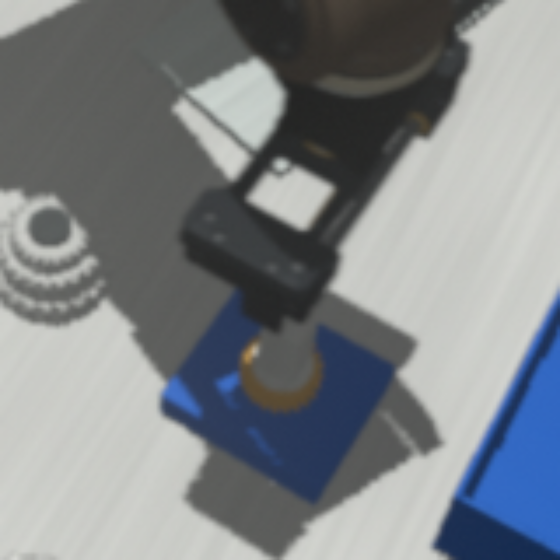

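The open gripper is above the blue carrier's shank (crop (290,340), scene about (383,317)), with its fingers straddling the shank. I'll descend next.

{"name": "move_arm", "arguments": {
  "plan": [
    [[0, 0, 0], [0, 0, 0.015], 1],
    [[0, 0, 0], [0, 0, 0.05], 1],
    [[0, 0, 0], [0, 0, 0.085], 1],
    [[0, 0, 0], [0, 0, 0.102], 1],
    [[0, 0, 0], [0, 0, 0.102], 1]
  ]
}}

```text
t: 2.92
eef_pos: [634.0, -247.2, 61.8]
tcp_rot: [-3.141, 0.002, -0.069]
ft_force: [-0.3, 0.8, -0.2]
opening: 1.0
grip_force: 0.0
```

{"name": "move_arm", "arguments": {
  "plan": [
    [[0, 0, 0], [0, 0, 0], -1],
    [[0, 0, 0], [0, 0, 0], -1],
    [[0, 0, 0], [0, 0, 0], -1],
    [[0, 0, 0], [0, 0, 0], -1],
    [[0, 0, 0], [0, 0, 0], -1]
  ]
}}

```text
t: 3.55
eef_pos: [634.8, -246.6, 62.7]
tcp_rot: [3.141, -0.0, -0.068]
ft_force: [-0.0, -0.4, 0.4]
opening: 0.526
grip_force: 0.0
```

{"name": "move_arm", "arguments": {
  "plan": [
    [[0, 0, 0], [0, 0, 0], -1],
    [[0, 0, 0], [0, 0, 0], -1],
    [[0, 0, 0], [0, 0, 0], -1],
    [[0, 0, 0], [0, 0, 0], -1],
    [[0, 0, 0], [0, 0, 0], -1]
  ]
}}

```text
t: 4.18
eef_pos: [634.8, -247.0, 62.7]
tcp_rot: [3.141, -0.0, -0.068]
ft_force: [-0.2, -4.0, 0.3]
opening: 0.273
grip_force: 30.0
```

{"name": "move_arm", "arguments": {
  "plan": [
    [[0, 0, 0], [0, 0, -0.02], -1],
    [[0, 0, 0], [0, 0, -0.05], -1],
    [[0, 0, 4], [-0.015, -0.025, -0.06], -1],
    [[0, 0, 9], [-0.035, -0.06, -0.06], -1],
    [[0, 0, 13.6], [-0.058, -0.095, -0.06], -1]
  ]
}}

```text
t: 4.8
eef_pos: [582.6, -146.6, 123.5]
tcp_rot: [-3.141, 0.0, -0.308]
ft_force: [-0.7, 0.1, -5.5]
opening: 0.273
grip_force: 30.0
```

{"name": "move_arm", "arguments": {
  "plan": [
    [[0, 0, 0], [-0.025, -0.025, 0], -1],
    [[0, 0, 0], [-0.055, -0.054, 0], -1],
    [[0, 0, 0], [-0.083, -0.082, 0], -1],
    [[0, 0, 0], [-0.109, -0.108, 0], -1],
    [[0, 0, 0], [-0.109, -0.108, 0], -1]
  ]
}}

```text
t: 5.42
eef_pos: [510.5, -10.1, 123.5]
tcp_rot: [-3.141, 0.001, -0.303]
ft_force: [0.4, -0.1, -6.3]
opening: 0.274
grip_force: 30.0
```

Run:
```python
from h import *
p=eyes.read_camera("scene"); s=readout.state(); print(s["t"],s["eef_pos"],s["tcp_rot"],s["ft_force"])
cv2.imwrite("pics/s2.png",cv2.resize(p["img"][130:310,310:490,::-1],None,fx=3.3,fy=3.3))
```

```text
5.475 [511.59065693 -11.22682942 123.54345124] [-3.14140452e+00 -4.88472395e-04 -3.03221179e-01] [ 0.41189101  0.12963044 -4.70721392]
```

View pics/s2.png

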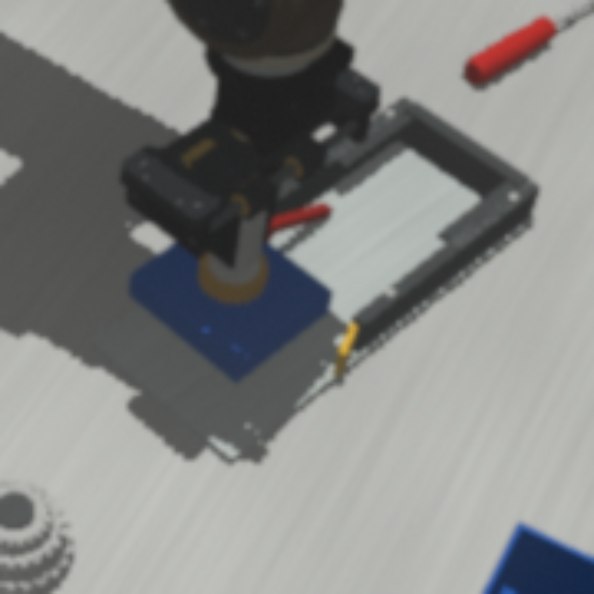

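The carrier hangs level above the open end, aligned with the dock. It sits left of the yellow guide at crop (348,345), and the catch is clear at crop (300,217). I'll lower it onto the bed.

{"name": "move_arm", "arguments": {
  "plan": [
    [[0, 0, 0], [0, 0, 0.015], -1],
    [[0, 0, 0], [0, 0, 0.032], -1],
    [[0, 0, 0], [0, 0, 0.044], -1],
    [[0, 0, 0], [0, 0, 0.05], -1],
    [[0, 0, 0], [0, 0, 0.051], -1]
  ]
}}

```text
t: 6.1
eef_pos: [512.0, -12.7, 72.1]
tcp_rot: [3.141, -0.0, -0.305]
ft_force: [-5.4, -1.4, 14.7]
opening: 0.272
grip_force: 30.0
```

Run:
```python
from h import *
ps={"scene":eyes.read_camera("scene"),"top":eyes.read_camera("top")}; s=readout.state(); print(s["t"],s["eef_pos"],s["tcp_rot"],s["ft_force"],s["moment"])
q=np.load("dock.npy")
w=s["eef_pos"][:2]-q[:2]; c,sn=np.cos(q[2]),np.sin(q[2]); print("tcp in dock",c*w[0]+sn*w[1],-sn*w[0]+c*w[1])
cv2.imwrite("pics/s3.png",cv2.resize(ps["scene"]["img"][150:290,320:480,::-1],None,fx=4,fy=4,interpolation=cv2.INTER_CUBIC))
```

```text
6.2 [512.07721669 -12.65773281  72.11817321] [ 3.14142414e+00 -6.83866431e-04 -3.05315212e-01] [-2.28811763 -2.32925356  2.92061787] [-0.18226159  0.60621289  0.06791898]
tcp in dock -111.85921419463172 -0.2632155272801633
```

View pics/s3.png

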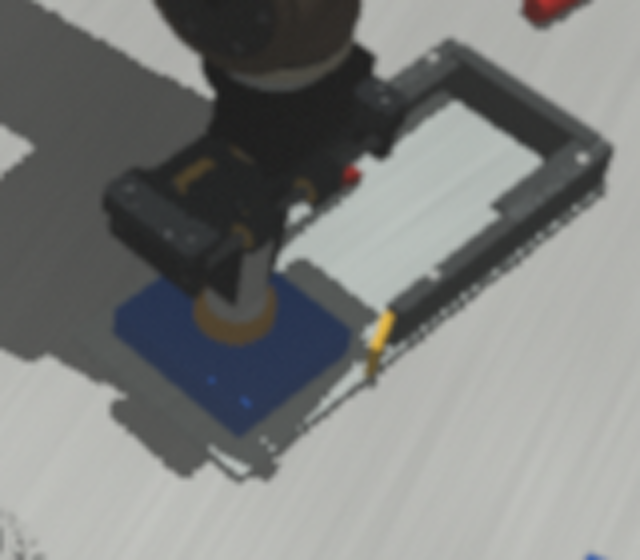

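The carrier sits flat on the open bed, with its front edge just short of the guide mouth (crop (380,340)). I'll slide it in gently and watch the side force.

{"name": "move_arm", "arguments": {
  "plan": [
    [[0, 0, 0], [0, -0.006, 0], -1],
    [[0, 0, 0], [0, -0.014, 0], -1],
    [[0, 0, 0], [0, -0.022, 0], -1],
    [[0, 0, 0], [0, -0.03, 0], -1],
    [[0, 0, 0], [0, -0.036, 0], -1]
  ]
}}

```text
t: 6.82
eef_pos: [523.3, 22.4, 72.1]
tcp_rot: [3.141, -0.001, -0.305]
ft_force: [-1.3, -3.9, 6.0]
opening: 0.274
grip_force: 30.0
```

{"name": "move_arm", "arguments": {
  "plan": [
    [[0, 0, 0], [0, -0.004, 0], -1],
    [[0, 0, 0], [0, -0.01, 0], -1],
    [[0, 0, 0], [0, -0.016, 0], -1],
    [[0, 0, 0], [0, -0.022, 0], -1],
    [[0, 0, 0], [0, -0.024, 0], -1]
  ]
}}

```text
t: 7.45
eef_pos: [530.4, 45.3, 72.1]
tcp_rot: [3.142, -0.001, -0.304]
ft_force: [-0.9, -3.1, 5.9]
opening: 0.275
grip_force: 30.0
```

{"name": "move_arm", "arguments": {
  "plan": [
    [[0, 0, 0], [0, -0.006, 0], -1],
    [[0, 0, 0], [0, -0.014, 0], -1],
    [[0, 0, 0], [0, -0.022, 0], -1],
    [[0, 0, 0], [0, -0.03, 0], -1],
    [[0, 0, 0], [0, -0.036, 0], -1]
  ]
}}

```text
t: 8.07
eef_pos: [541.2, 79.7, 72.1]
tcp_rot: [3.142, -0.001, -0.305]
ft_force: [-1.9, -4.8, 5.4]
opening: 0.271
grip_force: 30.0
```

{"name": "move_arm", "arguments": {
  "plan": [
    [[0, 0, 0], [0, -0.006, 0], -1],
    [[0, 0, 0], [0, -0.014, 0], -1],
    [[0, 0, 0], [0, -0.022, 0], -1],
    [[0, 0, 0], [0, -0.03, 0], -1],
    [[0, 0, 0], [0, -0.036, 0], -1]
  ]
}}

```text
t: 8.7
eef_pos: [552.0, 114.1, 72.1]
tcp_rot: [3.142, -0.001, -0.305]
ft_force: [-1.5, -3.7, 6.1]
opening: 0.272
grip_force: 30.0
```

{"name": "move_arm", "arguments": {
  "plan": [
    [[0, 0, 0], [0, -0.006, 0], -1],
    [[0, 0, 0], [0, -0.014, 0], -1],
    [[0, 0, 0], [0, -0.022, 0], -1],
    [[0, 0, 0], [0, -0.03, 0], -1],
    [[0, 0, 0], [0, -0.036, 0], -1]
  ]
}}

```text
t: 9.32
eef_pos: [562.7, 148.5, 72.1]
tcp_rot: [3.142, -0.001, -0.305]
ft_force: [-1.7, -3.6, 6.0]
opening: 0.272
grip_force: 30.0
```

{"name": "move_arm", "arguments": {
  "plan": [
    [[0, 0, 0], [0, -0.006, 0], -1],
    [[0, 0, 0], [0, -0.014, 0], -1],
    [[0, 0, 0], [0, -0.022, 0], -1],
    [[0, 0, 0], [0, -0.03, 0], -1],
    [[0, 0, 0], [0, -0.036, 0], -1]
  ]
}}

```text
t: 9.95
eef_pos: [573.5, 182.8, 72.1]
tcp_rot: [-3.142, -0.001, -0.305]
ft_force: [-1.6, -3.9, 6.4]
opening: 0.273
grip_force: 30.0
```

{"name": "move_arm", "arguments": {
  "plan": [
    [[0, 0, 0], [0, -0.003, 0], -1],
    [[0, 0, 0], [0, -0.006, 0], -1],
    [[0, 0, 0], [0, -0.009, 0], -1],
    [[0, 0, 0], [0, -0.012, 0], -1],
    [[0, 0, 0], [0, -0.014, 0], -1]
  ]
}}

```text
t: 10.58
eef_pos: [577.6, 196.0, 72.1]
tcp_rot: [-3.142, -0.001, -0.305]
ft_force: [-0.3, -4.4, 5.9]
opening: 0.275
grip_force: 30.0
```

{"name": "move_arm", "arguments": {
  "plan": [
    [[0, 0, 0], [0, -0.002, 0], -1],
    [[0, 0, 0], [0, -0.004, 0], -1],
    [[0, 0, 0], [0, -0.006, 0], -1],
    [[0, 0, 0], [0, -0.006, 0], -1]
  ]
}}

```text
t: 11.08
eef_pos: [579.5, 201.9, 72.1]
tcp_rot: [-3.141, -0.001, -0.305]
ft_force: [0.1, -1.5, 5.2]
opening: 0.275
grip_force: 30.0
```

{"name": "move_arm", "arguments": {
  "plan": [
    [[0, 0, 0], [0, -0.001, 0], -1],
    [[0, 0, 0], [0, -0.002, 0], -1],
    [[0, 0, 0], [0, -0.003, 0], -1],
    [[0, 0, 0], [0, -0.003, 0], -1]
  ]
}}

```text
t: 11.58
eef_pos: [579.7, 203.2, 72.2]
tcp_rot: [3.139, 0.0, -0.305]
ft_force: [-4.1, -12.4, 9.8]
opening: 0.272
grip_force: 30.0
```

The carrier has reached the stop, with a force of -13 N along the slide. Now I'll draw it back.

{"name": "move_arm", "arguments": {
  "plan": [
    [[0, 0, 0], [0, 0.002, 0], -1],
    [[0, 0, 0], [0, 0.004, 0], -1],
    [[0, 0, 0], [0, 0.007, 0], -1],
    [[0, 0, 0], [0, 0.01, 0], -1],
    [[0, 0, 0], [0, 0.01, 0], -1]
  ]
}}

```text
t: 12.2
eef_pos: [577.6, 195.4, 72.2]
tcp_rot: [-3.14, -0.002, -0.305]
ft_force: [1.7, 0.9, 5.4]
opening: 0.273
grip_force: 30.0
```

{"name": "move_arm", "arguments": {
  "plan": [
    [[0, 0, 0], [0, 0.001, 0], -1],
    [[0, 0, 0], [0, 0.002, 0], -1],
    [[0, 0, 0], [0, 0.003, 0], -1],
    [[0, 0, 0], [0, 0.003, 0], -1]
  ]
}}

```text
t: 12.7
eef_pos: [576.8, 192.7, 72.2]
tcp_rot: [-3.14, -0.002, -0.305]
ft_force: [1.4, 3.0, 4.9]
opening: 0.269
grip_force: 30.0
```

{"name": "move_arm", "arguments": {
  "plan": [
    [[0, 0, 0], [0, 0.001, 0], -1],
    [[0, 0, 0], [0, 0.002, 0], -1],
    [[0, 0, 0], [0, 0.002, 0], -1],
    [[0, 0, 0], [0, 0.002, 0], -1]
  ]
}}

```text
t: 13.2
eef_pos: [576.7, 191.7, 72.3]
tcp_rot: [-3.138, -0.002, -0.306]
ft_force: [2.8, 8.9, 4.5]
opening: 0.273
grip_force: 30.0
```

{"name": "move_arm", "arguments": {
  "plan": [
    [[0, 0, 0], [0, 0.001, 0], -1],
    [[0, 0, 0], [0, 0.0015, 0], -1],
    [[0, 0, 0], [0, 0.0015, 0], -1]
  ]
}}

```text
t: 13.58
eef_pos: [576.8, 191.1, 72.5]
tcp_rot: [-3.136, -0.004, -0.307]
ft_force: [4.3, 12.3, 2.1]
opening: 0.274
grip_force: 30.1
```

{"name": "move_arm", "arguments": {
  "plan": [
    [[0, 0, 0], [0, -0.0015, 0], -1],
    [[0, 0, 0], [0, -0.0025, 0], -1],
    [[0, 0, 0], [0, -0.0025, 0], 0],
    [[0, 0, 0], [0, -0.0025, 0], 0.2],
    [[0, 0, 0], [0, -0.0025, 0], 0.2]
  ]
}}

```text
t: 14.2
eef_pos: [575.6, 190.8, 71.4]
tcp_rot: [3.141, 0.0, -0.305]
ft_force: [-0.8, 0.3, 0.1]
opening: 0.53
grip_force: 0.0
```

{"name": "move_arm", "arguments": {
  "plan": [
    [[0, 0, 0], [0, 0, 0], 0.4],
    [[0, 0, 0], [0, 0, 0], 0.4],
    [[0, 0, 0], [0, 0, -0.01], 0.4],
    [[0, 0, 0], [0, 0, -0.03], 0.4],
    [[0, 0, 0], [0, 0, -0.06], 0.4]
  ]
}}

```text
t: 14.82
eef_pos: [575.5, 190.9, 132.4]
tcp_rot: [3.141, 0.001, -0.305]
ft_force: [0.6, -0.1, 0.6]
opening: 0.698
grip_force: 0.0
```

{"name": "move_arm", "arguments": {
  "plan": [
    [[0, 0, 0], [0, 0, -0.04], 0.4],
    [[0, 0, 0], [0, 0, -0.08], 0.4],
    [[0, 0, 0], [0.0, 0.03, -0.12], 0.4],
    [[0, 0, 0], [-0.03, 0.07, -0.14], 0.4],
    [[0, 0, 0], [-0.06, 0.11, -0.15], 0.4]
  ]
}}

```text
t: 15.45
eef_pos: [484.5, 103.3, 283.2]
tcp_rot: [-3.141, -0.002, -0.305]
ft_force: [0.5, -0.9, 0.0]
opening: 0.697
grip_force: 0.0
```

{"name": "move_arm", "arguments": {
  "plan": [
    [[0, 0, 0], [-0.02, 0.03, 0], 0.4],
    [[0, 0, 0], [-0.04, 0.07, 0], 0.4],
    [[0, 0, 0], [-0.06, 0.11, 0], 0.4],
    [[0, 0, 0], [-0.07, 0.14, 0], 0.4],
    [[0, 0, 0], [-0.07, 0.14, 0], 0.4]
  ]
}}

```text
t: 16.08
eef_pos: [375.8, -9.4, 282.5]
tcp_rot: [3.142, -0.002, -0.307]
ft_force: [0.3, -0.1, -0.1]
opening: 0.703
grip_force: 0.0
```

Run:
```python
from h import *
p=eyes.read_camera("scene"); s=readout.state(); print(s["t"],s["eef_pos"],s["ft_force"])
cv2.imwrite("pics/s4.png",cv2.resize(p["img"][140:280,330:490,::-1],None,fx=4,fy=4,interpolation=cv2.INTER_CUBIC))
```

```text
16.125 [376.55088229  -8.864939   282.38112839] [-0.19176292 -0.89355138  0.0846206 ]
```

View pics/s4.png

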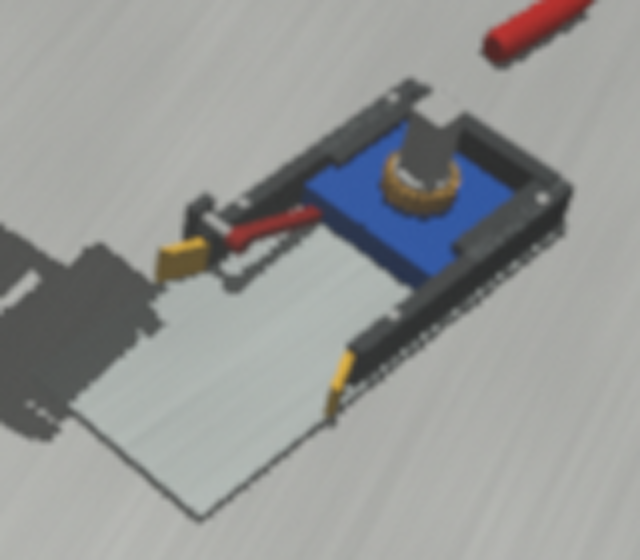

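The carrier is in the dock with a gap to the stop, and the catch tip is at its rear edge, crop (322,212). I'll compare the catch angle with the start picture numerically.

Run:
```python
from h import *
def red(img):
    h=cv2.cvtColor(img,cv2.COLOR_BGR2HSV); m=(cv2.inRange(h,(0,120,60),(8,255,255))|cv2.inRange(h,(172,120,60),(180,255,255)))
    k=np.zeros_like(m); k[180:215,380:420]=255; ys,xs=np.nonzero(m&k); return len(xs),xs.min(),xs.max(),xs.mean().round(2),ys.mean().round(2),np.polyfit(xs,ys,1).round(3)
a=cv2.imread("pics/scene0.png"); p=eyes.read_camera("scene"); b=p["img"][:,:,::-1].copy()
print(red(a),red(b))
q=np.load("dock.npy")
for th in(0,.24):
    c,s=np.cos(th),np.sin(th); L=[]
    for x,z in((0,4),(80,-30)): L.append((-30+c*x-s*z,41,50+s*x+c*z))
    L=proj(p,place(q,L)); print(th,L.round(1).tolist(),(L[1]-L[0])[1]/(L[1]-L[0])[0])
```

```text
(70, np.int64(387), np.int64(408), np.float64(396.29), np.float64(196.13), array([-3.20000e-01,  3.23053e+02])) (77, np.int64(387), np.int64(409), np.float64(396.91), np.float64(195.96), array([-3.0500e-01,  3.1721e+02]))
0 [[389.7, 199.1], [408.7, 193.0]] -0.3217981423718506
0.24 [[389.5, 199.3], [411.0, 187.0]] -0.5731577230856008
```

The catch slope is -0.31, against -0.32 at the start and -0.57 if it were lifted, so it is down. I'm handing the job in.

```bash
python3 -c "
from cell import env
print(env.job_done())"
```

```text
the job is handed in; nothing more can be done
None
```

The job is handed in, with no verdict returned: the blue carrier went home against the back stop, was drawn back onto the lowered catch with about 13 N, and was let go there with the gripper clear.

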